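# Start the pallet shuttle from its demo console on the fair stand

### The job

Power up the demo pallet shuttle: first throw the battery isolator lever fully over, away from you, and leave it there. Then take the key in the sloped console, turn it clockwise all the way to start, hold it there for a moment and let it spring back, so that it is left standing at run and not at off. Leave the other things on the table undisturbed.

Things in the scene. Friction and masses are not known exactly. Their poses are not given: they have to be found in the camera images.
- console: Grey control box, 180 (up the slope) x 160 (wide) x 50 mm, on a bracket fixed to the table, top edge 172 mm up. Its dark metal face slopes 35 degrees from horizontal, looking up and towards its own -x (roughly at the robot). A low gauge and two caps, at most 10 mm high, near the face's lower edge. Origin: centre of the footprint on the table; z up, y across the width.
- key_bow (a point): Centre of the key's bow: bare metal paddle 60 mm wide, 44 tall along the key axis, 10 thick; not removable. Point on the turning axis, 51 mm above the face, 177 mm above the table; bow spans 29 to 73 mm above the face, lock barrel (34 mm across) under it 15 mm. Frame turns with the key: z out of the face along the axis (35 degrees from vertical), x along the width, y across the thickness.
- lock_core (a joint): Lock core under the key, rad, grows clockwise seen facing the console; the bow turns with it. 0 off (bow width 0.6 rad anticlockwise of straight up the slope), 0.6 run (bow straight up the slope), its hard stop. Friction 0.05 N m holds it anywhere between. Starts at or near off. Turning the key moves this joint first.
- start_key (a joint): Further turn of the key past run, rad, same axis and sense, added to lock_core: 0 not at start, 0.65 fully at start (hard stop; bow 0.65 rad clockwise of straight up the slope, 1.25 rad from off). A spring of 0.1 N m rising to 0.23 N m at the stop drives it back to 0 (that is, to run) when let go.
- isolator: Battery isolator fixed to the table: grey box 90 x 70 mm, 55 mm high, on a 130 x 90 mm foot plate, a steel throw-over lever on top. Origin: centre of the footprint on the table, z up. The lever pivots on an axis along y, 65 mm above the origin, and swings from leaning to its own -x (off, robot side) to leaning to +x (on, far side). Lugs beside the pivot reach 77 mm up.
- lever_grip (a point): Centre of the grey crossbar at the lever's end, 100 mm from the pivot: crossbar 64 mm long (along the isolator's y), 20 mm diameter; lever blade 26 mm wide, 10 mm thick. Highest at mid-swing (165 mm above the table).
- isolator_lever (a joint): Lever angle in rad: 0 = off, leaning 0.5 rad from vertical towards the isolator's -x; 1.0 = fully on, against its stop, leaning 0.5 rad to +x. Stays where it is left (friction 0.12 N m, about 1.2 N at the crossbar, more if a finger rubs along the bar: follow its arc).
- cup: Bystander: loose paper cup, 68 mm across, 75 mm high, origin at its base.
- mouse: Bystander: loose white computer mouse, 105 x 58 x 30 mm, origin under its centre.
- thermos: Bystander: loose steel flask, 68 mm across, 215 mm high, origin at its base.
- jar: Bystander: loose jar with a white cap, 64 mm across, 130 mm high, origin at its base.
- calculator: Bystander: loose desk calculator, 150 x 85 x 21 mm, origin under its centre.
- angle_sample: Bystander: loose length of slotted steel angle, 190 x 40 x 40 mm, origin under its centre.
Things that resemble listed ones, but are neither listed nor needed, are in the scene too. Leave any orange look-alike of the console alone. What is shaped like the isolator but purple is not meant.

How it is judged:
On the way, in this order (a step that is already met when the one before it is completed fails the run):
1. the isolator lever is thrown over to on (value of joint isolator_lever above 0.85 rad), for 0.1 s.
2. the key is turned to start and held there a moment (value of joint lock_core above 0.5 rad and value of joint start_key above 0.48 rad), for 0.3 s.
At the end, for the whole second after the job is handed in: The isolator lever stays fully on (joint above 0.85 rad of 1.0), the key is at rest at run (lock_core above 0.45 of 0.6 rad, start_key sprung back below 0.12 rad), and no bystander has moved by 30 mm or more (value of joint isolator_lever above 0.85 rad and value of joint lock_core above 0.45 rad and value of joint start_key below 0.12 rad and velocity of joint each of lock_core, start_key above -0.1 rad/s and distance of each of cup, mouse, thermos, jar, calculator, angle_sample from where it was at the start of the episode below 0.03 m); the robot touches nothing.
It fails at once if the key is turned to start while the isolator is not on (value of joint start_key above 0.35 rad and value of joint isolator_lever below 0.8 rad).
It fails at once if a bystander is pushed 30 mm or more from its place, or knocked over (distance of any of cup, mouse, thermos, jar, calculator, angle_sample from where it was at the start of the episode above 0.03 m or angle between any of cup, mouse, thermos, jar, calculator, angle_sample's own z axis and vertical above 0.5 rad).
It also fails if it takes over 54 s, if anything falls off the work surface, if the arm or the gripper's body presses on something with over 40 N, if the wrist force passes 120 N, or if a joint passes its speed limit or range.

### The arm

A 6-joint arm with a two-finger parallel gripper is mounted at the origin on the work surface. World frame = base frame: x ahead of the robot, y to its left, z up, the work surface at z = 0. Lengths are in m, angles in rad, forces in N, time in s.
With the tool pointing down it reaches from about 0.35 to 0.775 m from the base axis. Payload 7.3 kg.
Tool frame: the origin (TCP) lies on the front face of the gripper's body, between the roots of the fingers; the fingertips stand 66 mm ahead of it and the grasp point (between the pads) lies 47 mm ahead of it; z points along the fingers, y is the direction in which the jaws open and shut (so a half turn about z gives the same grasp; the last joint's range is limited). The gripper opens to 92 mm and grips with 3 to 60 N. Pads are 19 mm wide; open, the fingers measure 130 mm over their backs; the gripper's body (75 mm by 190 mm) begins 47 mm behind the grasp point.
Start: joints at [1.136, 0.342, 1.524, -0, 1.275, -0.146], TCP at [0.15, 0.503, 0.292] pointing down, gripper open.
Joint ranges: [-2.53, 2.53], [-0.77, 2.02], [0.04, 2.7], [-1, 4.14], [0.28, 2.66], [-3.11, 3.11]. Speed limits (rad/s): [2.57, 2.57, 3.14, 3.14, 3.14, 3.14].

### API

Orientations are given as [roll, pitch, yaw] about the fixed x, y, z axes, in that order (R = Rz(yaw) Ry(pitch) Rx(roll)).
In Python, from cell import observe, read_camera, hand_in, search_frame, tip_of gives the robot as it stands. The module is installed in compiled form; this text tells all that it offers.
- The arm moves only by the tool apply_moves, never from a script. Its argument "motion" is a list of rows, each an object with "offset": the shift along the tool's x, y, z in mm, a list of three; "rotation": the turn, a rotation vector about the tool's x, y, z in rad, a list of three. In form: [{"offset": [x, y, z], "rotation": [rx, ry, rz]}, ...]. A call has 1 to 12 rows; each row shifts and turns the pose as measured when the row begins, along the tool's axes as they then stand; what a row does not reach is not made up. A row lasts 1/12 s, in which the tool goes at most 41.7 mm and 7.16 degrees, less where a joint would pass 70% of its speed; a pose out of reach is approached as far as the arm can. A call with a gripper value outside its range is refused whole. "grip" is the closure, from 0 (fully open) to 1 (shut), set as the call begins (left out, the last holds). The fingers move at their own pace and stop on an object; "grip_force" is the grip in N (left out, the last holds). Time passes only in rows, so rows that do not move let the fingers close. It gives the time, the measured TCP pose, the force and the opening at its end, in the units of the state.
- observe(): the state, without advancing time (a new reading comes with each control period).
- read_camera(name): name is "scene" or "top" or "wrist"; returns a dict with "img" (420x560x3 uint8, red, green, blue), "camera_matrix" (3x3 intrinsics, pixels), "R" (3x3) and "t" (3): a world point X has camera coordinates R X + t; the wrist camera has in their place "tool_from_camera" (4x4, takes a point from camera to tool coordinates, whose origin is the TCP and whose axes are the flange's). Camera axes: x right, y down, z forward; pixel columns grow to the right and rows downward; lengths in m; the calibration is good to about 2 mm. A picture is of the moment at which its call begins: read the wrist's pose just before it. There is no depth.
- hand_in(): hands the job in, once; it reports no verdict.
Trained networks look in a picture, given as the dict that the camera call returned (one of the last four; its "shot" number tells which), for a name from the list of things; names that differ only in an ending like _2 or _b are one class to them, and where a whole thing is asked for, a point or a joint stands for the part that bears it (a point fixed in the world has none). Each returns a list of dicts, best first, with "score" (0 to 1); they miss things now and then, are a little off and sometimes report something else, mostly with a low value. They report only what shows in the picture. A call takes as long as a camera call. They do not tell look-alikes from the thing itself.
- search_frame(query, picture): "location" ([x, y, z] in m, in world coordinates, good to about 4 mm: the middle of the surface that is visible of it).
- tip_of(query, picture): "location" ([x, y, z] in m, in world coordinates, good to about 4 mm: a listed point, or the origin of a listed thing).
The state is a dict: "time": time; "qpos": joint angles; "qvel": joint speeds; "joint_efforts": joint torques, N m; "tool_pos": TCP position; "tool_rot": TCP orientation; "contact_force": force on the tool from outside, world axes, zero at the start; "torque": the same for the moment, N m; "opening": finger opening in m.
Only numpy, scipy, OpenCV 4.12 (cv2) and the standard library are available. Lean on these libraries where they do the work, as an engineer would, in place of code of your own. Each camera call takes 0.05 s, during which the arm holds its last target.

## Working session

There is one attempt and no reset: what is moved stays moved. The work goes in short steps, Python scripts to look and compute and a tool call to move; the robot and the scene stay as the last step left them, time stands still between calls to the robot, and variables do not carry over. Pictures are saved under pics/ and viewed, and the job is handed in when it is done.

Besides the shell and the picture viewer there is one more tool, called as a command line: name --argument value ..., lists and objects as JSON in quotes. apply_moves: Moves the arm, as the interface text tells. Its arguments: {"type":"object","properties":{"motion":{"type":"array"},"grip":{"type":"number"},"grip_force":{"type":"number"}},"required":["motion"]}

```bash
mkdir -p pics; cat > h.py <<'E'
from cell import *
import numpy as np, cv2
from scipy.spatial.transform import Rotation as Ro
def save(p,n): cv2.imwrite('pics/'+n,cv2.cvtColor(p['img'],cv2.COLOR_RGB2BGR))
def proj(p,X):
    c=p['R']@np.array(X)+p['t']; u=p['camera_matrix']@c; return u[:2]/u[2]
E
python3 - <<'E'
from h import *
print(observe())
for n in ['scene','top']:
    p=read_camera(n); save(p,n+'1.png')
    for q in ['console','key_bow','isolator','lever_grip']:
        for d in tip_of(q,p): print(n,q,np.round(d['location'],3),round(d['score'],2),np.round(proj(p,d['location'])))
E
```

```text
{'time': 0.0, 'qpos': array([ 1.13601110e+00,  3.42713359e-01,  1.52498564e+00,  2.15079539e-05,
        1.27538966e+00, -1.46025559e-01]), 'qvel': array([ 9.34303305e-04,  4.43473155e-04, -4.95915874e-05,  3.46242908e-04,
       -4.01052103e-04,  3.14570283e-04]), 'joint_efforts': array([-2.66016259e-04, -4.31237733e+01, -2.44220299e+01,  7.19393953e-02,
        5.58361982e-02, -1.01184066e-04]), 'tool_pos': array([0.14936284, 0.50299985, 0.2915607 ]), 'tool_rot': array([-3.14011557e+00, -2.38026932e-04,  2.85282653e+00]), 'contact_force': array([-0.32567021, -0.12826326,  0.05865716]), 'torque': array([-0.00880584,  0.04749001,  0.04095124]), 'opening': 0.091388935528415}
scene console [ 0.606 -0.251  0.001] 0.61 [202. 238.]
scene console [ 0.349 -0.171 -0.001] 0.59 [250. 191.]
scene key_bow [ 0.585 -0.262  0.175] 0.75 [194. 191.]
scene key_bow [ 0.324 -0.182  0.174] 0.52 [246. 145.]
scene isolator [0.613 0.161 0.001] 0.98 [331. 263.]
scene isolator [0.66  0.354 0.001] 0.79 [396. 288.]
scene isolator [0.774 0.075 0.002] 0.71 [291. 301.]
scene isolator [0.587 0.165 0.155] 0.34 [339. 220.]
scene lever_grip [0.588 0.166 0.156] 0.9 [339. 220.]
scene lever_grip [0.618 0.352 0.153] 0.87 [407. 240.]
top console [ 0.343 -0.171 -0.002] 0.81 [334. 279.]
top console [ 0.608 -0.256 -0.002] 0.55 [354. 202.]
top console [0.423 0.024 0.003] 0.27 [277. 257.]
top key_bow [ 0.584 -0.264  0.175] 0.66 [367. 200.]
top key_bow [ 0.33  -0.181  0.18 ] 0.53 [345. 283.]
top isolator [0.617 0.17  0.002] 0.94 [234. 203.]
top isolator [0.659 0.354 0.001] 0.78 [182. 193.]
top lever_grip [0.579 0.169 0.16 ] 0.7 [228. 206.]
top lever_grip [0.612 0.354 0.154] 0.58 [170. 198.]
```

View pics/scene1.png

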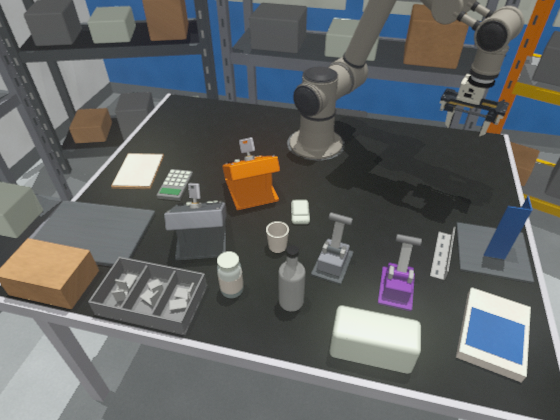

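View pics/top1.png

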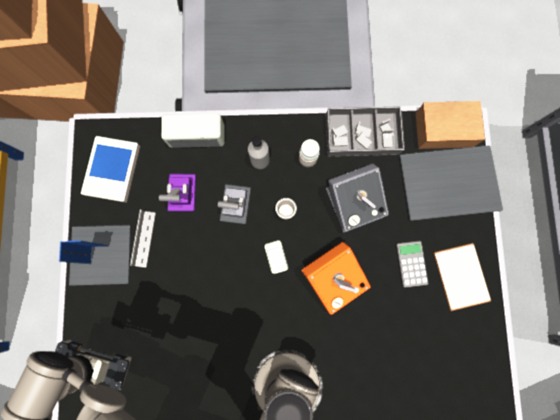

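```bash
python3 - <<'E'
import cv2,numpy as np
a=cv2.imread('pics/top1.png');b=cv2.imread('pics/scene1.png')
f=lambda i,x,y,w=100,h=75:cv2.resize(i[y:y+h,x:x+w],(400,300),interpolation=3)
cv2.imwrite('pics/crop1.png',np.vstack([np.hstack([f(a,185,165),f(a,310,160)]),np.hstack([f(b,290,205),f(b,150,175)])]))
E
```

```text
(no output)
```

View pics/crop1.png

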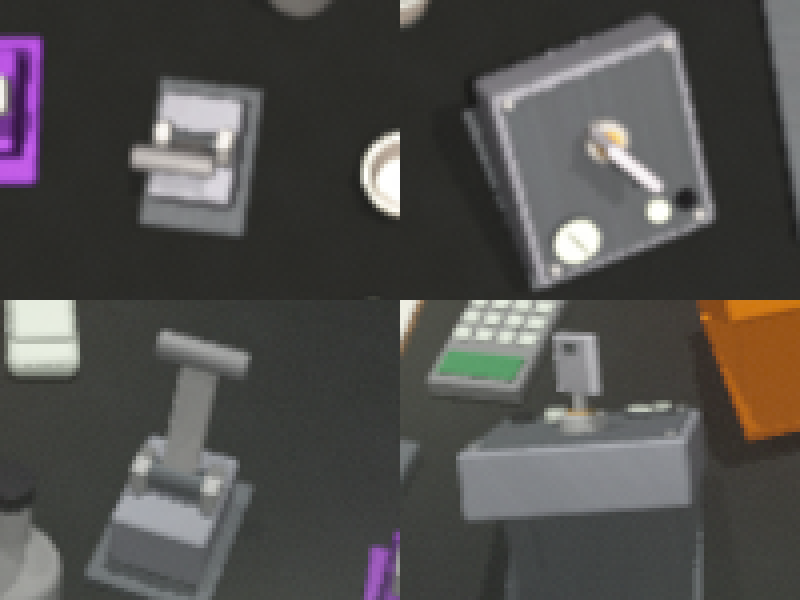

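Grey isolator: scene (335,255), top (234,203). Its purple look-alike is at scene (398,285). Grey console: scene (195,215), top (358,197). Its orange look-alike is at scene (250,180). The crops confirm the grey ones. The lever is on the robot side and the key is anticlockwise of straight.

```bash
cat >> h.py <<'E'
def T():
    s=observe(); return np.array(s['tool_pos']), Ro.from_euler('xyz',s['tool_rot'])
def go(pos,R=None):
    p,r=T(); d=r.inv().apply(np.array(pos)-p)*1000
    print('off mm',np.round(d,1),'rows>=',np.ceil(np.linalg.norm(d)/41.7))
    if R is not None:
        v=(r.inv()*R).as_rotvec(); print('rotvec',np.round(v,3),'rows>=',np.ceil(np.linalg.norm(v)/.1249))
E
python3 - <<'E'
from h import *
go([0.50,0.175,0.30],Ro.from_euler('xyz',[np.pi,0,3.01]))
E
```

```text
off mm [-429.5 -214.8   -7.8] rows>= 12.0
rotvec [ 0.     0.    -0.157] rows>= 2.0
```

apply_moves --motion '[{"offset": [-36,-18,-1],"rotation": [0,0,0]},{"offset": [-36,-18,-1],"rotation": [0,0,0]},{"offset": [-36,-18,-1],"rotation": [0,0,0]},{"offset": [-36,-18,-1],"rotation": [0,0,0]},{"offset": [-36,-18,-1],"rotation": [0,0,0]},{"offset": [-36,-18,-1],"rotation": [0,0,0]},{"offset": [-36,-18,-1],"rotation": [0,0,0]},{"offset": [-36,-18,-1],"rotation": [0,0,0]},{"offset": [-36,-18,-1],"rotation": [0,0,0]},{"offset": [-36,-18,0],"rotation": [0,0,0]},{"offset": [-36,-18,0],"rotation": [0,0,-0.08]},{"offset": [-34,-17,0],"rotation": [0,0,-0.08]}]' --grip 1 --grip_force 20

```text
time: 1.5
tool_pos: [0.5108, 0.1706, 0.302]
tool_rot: [3.136, 0.002, 3.031]
contact_force: [0.1, 1.1, -0.3]
opening: 0.0163
```

```bash
cat >> h.py <<'E'
def wrist():
    P,r=T(); p=read_camera('wrist'); M=np.eye(4); M[:3,:3]=r.as_matrix(); M[:3,3]=P
    W=M@np.array(p['tool_from_camera']); p2=np.linalg.inv(W); p['Rw']=p2[:3,:3]; p['tw']=p2[:3,3]
    return p
def projw(p,X):
    c=p['Rw']@np.array(X)+p['tw']; u=p['camera_matrix']@c; return u[:2]/u[2]
E
python3 - <<'E'
from h import *
print(observe()); p=wrist(); save(p,'w1.png')
for q in ['isolator','lever_grip']:
    for d in tip_of(q,p): print(q,np.round(d['location'],3),round(d['score'],2),np.round(projw(p,d['location'])))
for n in ['top','scene']:
    p=read_camera(n); save(p,n+'2.png')
    for q in ['isolator','lever_grip']:
        for d in tip_of(q,p): print(q,np.round(d['location'],3),round(d['score'],2))
E
```

```text
{'time': 1.5, 'qpos': array([ 0.1778852 ,  0.35759081,  1.47314908,  0.00454736,  1.30736327,
       -1.28306304]), 'qvel': array([-0.69848197,  0.46682417, -0.69799699,  0.01373392,  0.21795929,
       -1.64997453]), 'joint_efforts': array([  1.64201785, -47.48943329, -21.98217452,  -0.2492597 ,
        -0.09247404,   2.21671298]), 'tool_pos': array([0.51083171, 0.1705918 , 0.3019973 ]), 'tool_rot': array([3.13638920e+00, 2.09646098e-03, 3.03056266e+00]), 'contact_force': array([ 0.07185165,  1.07896621, -0.2507071 ]), 'torque': array([ 0.0213932 , -0.03361996, -0.05307513]), 'opening': 0.016340517776445487}
isolator [ 0.615  0.162 -0.002] 0.92 [280. 249.]
lever_grip [0.611 0.356 0.155] 0.96 [483. 296.]
lever_grip [0.584 0.168 0.163] 0.6 [284. 296.]
lever_grip [ 0.425  0.026 -0.003] 0.16 [160. 127.]
isolator [ 0.657  0.353 -0.005] 0.89
isolator [0.617 0.168 0.002] 0.65
lever_grip [0.616 0.352 0.152] 0.58
isolator [0.61  0.162 0.   ] 0.8
isolator [0.662 0.355 0.003] 0.76
lever_grip [0.613 0.355 0.152] 0.85
lever_grip [0.587 0.165 0.156] 0.83
```

View pics/w1.png

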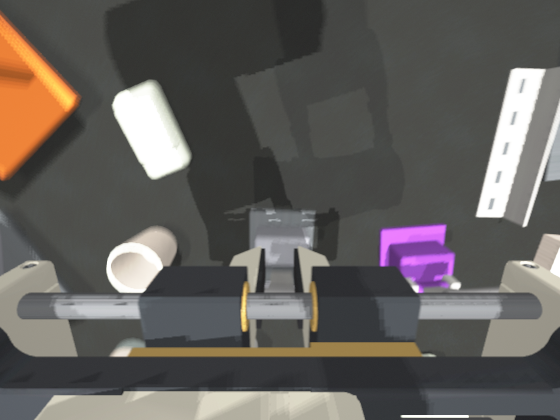

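```bash
python3 - <<'E'
from h import *
go([0.545,0.174,0.220],Ro.from_euler('xyz',[np.pi,0,3.01]))
E
```

```text
off mm [-35.8   3.9  82.1] rows>= 3.0
rotvec [0.005 0.002 0.019] rows>= 1.0
```

View pics/scene2.png

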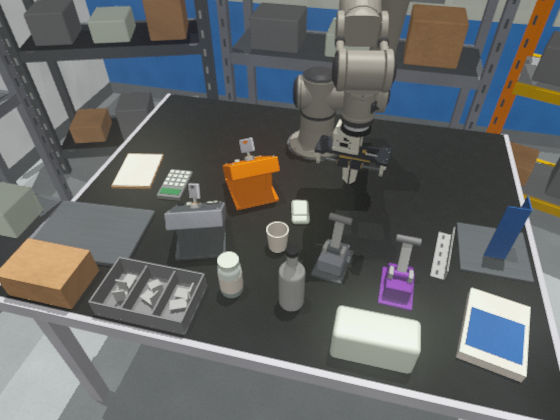

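apply_moves --motion '[{"offset": [0,0,20],"rotation": [0.005,0.002,0.019]},{"offset": [-5,0,22],"rotation": [0,0,0]},{"offset": [-7,0,22],"rotation": [0,0,0]},{"offset": [-7,0,18],"rotation": [0,0,0]},{"offset": [0,0,0],"rotation": [0,0,0]},{"offset": [0,0,0],"rotation": [0,0,0]}]'

```text
time: 2.45
tool_pos: [0.5256, 0.1772, 0.221]
tool_rot: [3.139, 0.006, 3.018]
contact_force: [-0.0, 0.9, -0.7]
opening: 0.0002
```

```bash
python3 - <<'E'
from h import *
go([0.5655,0.172,0.220],Ro.from_euler('xyz',[np.pi,0,3.01]))
p=read_camera('scene'); save(p,'s3.png')
c=p['img'][120:300,260:460]; cv2.imwrite('pics/s3c.png',cv2.resize(c[:,:,::-1],(800,600)[:2] if 0 else (660,594),interpolation=3))
print(observe())
E
```

```text
off mm [-40.2  -0.2   1.3] rows>= 1.0
rotvec [0.003 0.006 0.008] rows>= 1.0
{'time': 2.5, 'qpos': array([ 1.86662751e-01,  4.57686488e-01,  1.55177277e+00,  6.99887100e-04,
        1.12559110e+00, -1.26076440e+00]), 'qvel': array([-0.00645623, -0.01696875, -0.00962898, -0.00152902,  0.00412558,
       -0.00022996]), 'joint_efforts': array([-2.60121441e-01, -4.76766229e+01, -2.32790476e+01, -4.63307847e-02,
       -5.78874804e-02, -1.73713001e-03]), 'tool_pos': array([0.52548995, 0.17715772, 0.22110026]), 'tool_rot': array([3.13899325, 0.00603697, 3.0179163 ]), 'contact_force': array([-0.71807566, -0.58230103,  0.65902463]), 'torque': array([-0.00028764,  0.06557834, -0.00943201]), 'opening': 0.0008494452264943913}
```

View pics/s3c.png

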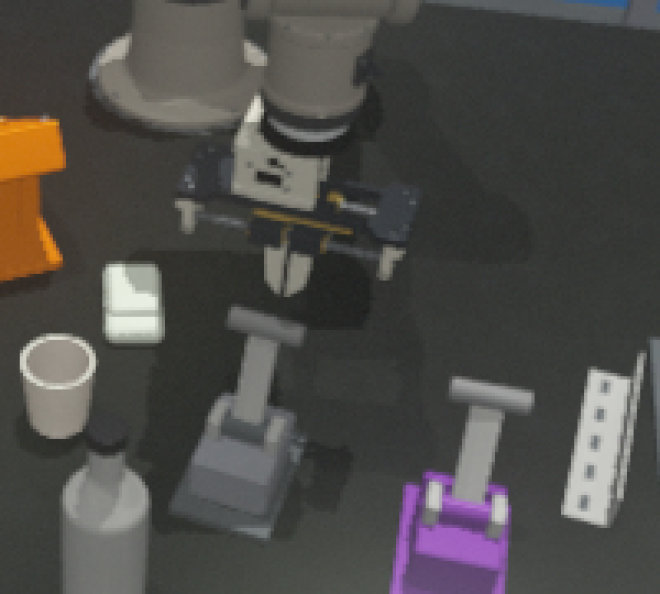

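apply_moves --motion '[{"offset": [-13,0,0],"rotation": [0,0,0]},{"offset": [-13,0,0],"rotation": [0,0,0]},{"offset": [-12,0,0],"rotation": [0,0,0]},{"offset": [-10,0,-2],"rotation": [0,0,0]},{"offset": [-10,0,-2],"rotation": [0,0,0]},{"offset": [-10,0,-1],"rotation": [0,0,0]},{"offset": [-10,0,0],"rotation": [0,0,0]},{"offset": [-10,0,1],"rotation": [0,0,0]},{"offset": [-10,0,3],"rotation": [0,0,0]},{"offset": [-6,0,3],"rotation": [0,0,0]},{"offset": [0,0,0],"rotation": [0,0,0]}]'

```text
time: 3.42
tool_pos: [0.6292, 0.1694, 0.2387]
tool_rot: [3.135, 0.02, 3.025]
contact_force: [0.2, -0.6, 0.0]
opening: 0.0005
```

```bash
python3 - <<'E'
from h import *
go([0.643,0.1615,0.213],Ro.from_euler('xyz',[np.pi,0,3.01]))
p=read_camera('scene'); save(p,'s4.png')
c=p['img'][120:300,260:460]; cv2.imwrite('pics/s4c.png',cv2.resize(c[:,:,::-1],(660,594),interpolation=3))
for d in tip_of('lever_grip',p): print(np.round(d['location'],3),round(d['score'],2))
print(observe()['contact_force'])
E
```

```text
off mm [-14.1  -6.4  26. ] rows>= 1.0
rotvec [0.007 0.02  0.015] rows>= 1.0
[0.639 0.156 0.161] 0.82
[0.618 0.351 0.156] 0.55
[-0.28473073  0.10427906 -0.18736892]
```

View pics/s4c.png

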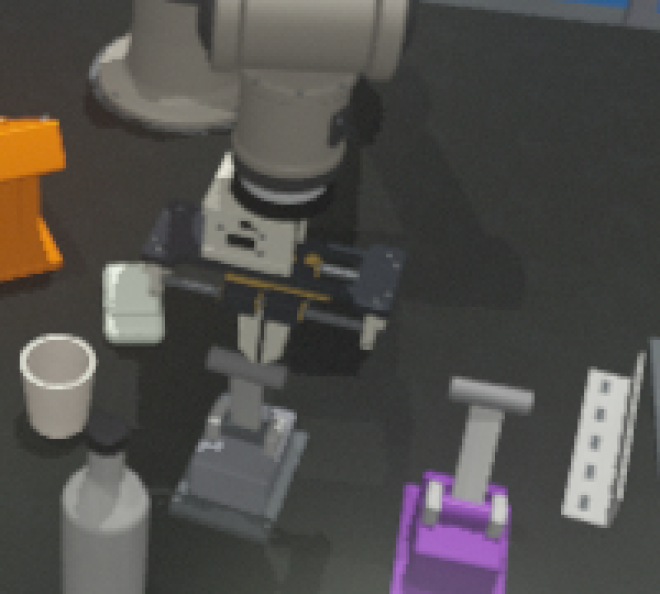

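apply_moves --motion '[{"offset": [15,0,0],"rotation": [0.007,0.02,0.015]},{"offset": [15,-4,0],"rotation": [0,0,0]},{"offset": [5,-3,10],"rotation": [0,0,0]},{"offset": [0,0,12],"rotation": [0,0,0]},{"offset": [0,0,0],"rotation": [0,0,0]}]'

```text
time: 3.93
tool_pos: [0.589, 0.1682, 0.2186]
tool_rot: [3.141, 0.001, 3.011]
contact_force: [-0.4, -0.2, 0.1]
opening: 0.0009
```

```bash
python3 - <<'E'
from h import *
go([0.643,0.1615,0.211],Ro.from_euler('xyz',[np.pi,0,3.01]))
print(observe()['contact_force'])
E
```

```text
off mm [-54.4   0.4   7.7] rows>= 2.0
rotvec [0.001 0.001 0.001] rows>= 1.0
[-0.37252578 -0.21662398  0.0741313 ]
```

apply_moves --motion '[{"offset": [-10,0,4],"rotation": [0,0,0]},{"offset": [-10,0,4],"rotation": [0,0,0]},{"offset": [-9,0,3],"rotation": [0,0,0]},{"offset": [-9,0,3],"rotation": [0,0,0]},{"offset": [-8,0,3],"rotation": [0,0,0]},{"offset": [-4,0,1],"rotation": [0,0,0]},{"offset": [0,0,0],"rotation": [0,0,0]}]'

```text
time: 4.52
tool_pos: [0.6398, 0.1624, 0.2034]
tool_rot: [3.141, -0.01, 3.012]
contact_force: [-5.6, -1.3, 6.9]
opening: 0.0003
```

```bash
python3 - <<'E'
from h import *
go([0.643,0.1615,0.213],Ro.from_euler('xyz',[np.pi,0,3.01]))
p=read_camera('scene'); save(p,'s5.png')
c=p['img'][120:300,260:460]; cv2.imwrite('pics/s5c.png',cv2.resize(c[:,:,::-1],(660,594),interpolation=3))
for d in tip_of('lever_grip',p): print(np.round(d['location'],3),round(d['score'],2))
print(observe()['contact_force'])
E
```

```text
off mm [-3.2 -0.5 -9.7] rows>= 1.0
rotvec [ 0.001 -0.01   0.002] rows>= 1.0
[0.622 0.354 0.155] 0.69
[0.663 0.154 0.15 ] 0.65
[-8.99847193  1.44774022  7.11312744]
```

View pics/s5c.png

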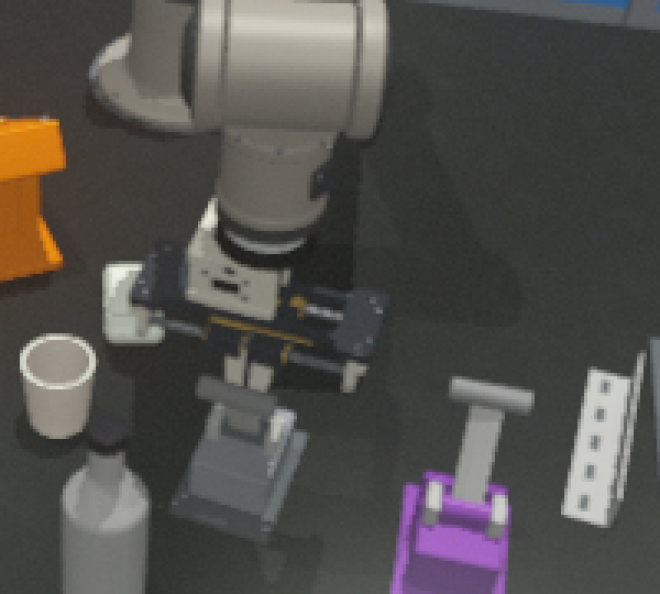

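apply_moves --motion '[{"offset": [10,0,0],"rotation": [0,0,0]},{"offset": [20,0,0],"rotation": [0,0,0]},{"offset": [20,0,-20],"rotation": [0,0,0]},{"offset": [20,0,-40],"rotation": [0,0,0]},{"offset": [20,0,-40],"rotation": [0,0,0]},{"offset": [10,0,-40],"rotation": [0,0,0]},{"offset": [0,0,0],"rotation": [0,0,0]}]' --grip 0

```text
time: 5.2
tool_pos: [0.5443, 0.1744, 0.3472]
tool_rot: [3.142, -0.012, 3.01]
contact_force: [1.1, 1.0, 0.5]
opening: 0.0427
```

```bash
python3 - <<'E'
from h import *
p=read_camera('top'); save(p,'top3.png')
for q in ['lever_grip','key_bow','console']:
  for d in tip_of(q,p): print(q,np.round(d['location'],3),round(d['score'],2))
p=read_camera('scene'); save(p,'s6.png')
for q in ['lever_grip','key_bow','console']:
  for d in tip_of(q,p): print(q,np.round(d['location'],3),round(d['score'],2))
a=cv2.imread('pics/top3.png')
# console corner model
O=np.array([.607,-.254,0])
for yaw in [.2,.3,.4]:
    R=Ro.from_euler('z',yaw); 
    ex=R.apply([np.cos(.611),0,np.sin(.611)])
    top=np.array([0,0,.172]); print(yaw)
E
```

```text
lever_grip [0.659 0.156 0.151] 0.6
lever_grip [0.615 0.354 0.154] 0.4
key_bow [ 0.587 -0.264  0.174] 0.52
console [ 0.346 -0.171 -0.007] 0.96
console [ 0.607 -0.253 -0.001] 0.7
lever_grip [0.616 0.354 0.151] 0.74
lever_grip [0.663 0.154 0.151] 0.7
lever_grip [ 0.582 -0.011 -0.003] 0.55
lever_grip [0.776 0.075 0.005] 0.34
key_bow [ 0.584 -0.262  0.174] 0.48
key_bow [ 0.325 -0.182  0.177] 0.46
console [ 0.606 -0.25   0.001] 0.9
console [ 0.349 -0.172 -0.   ] 0.87
console [0.773 0.078 0.003] 0.17
0.2
0.3
0.4
```

```bash
python3 - <<'E'
from h import *
p=read_camera('top')
print(np.round(p['R'],3))
K=p['camera_matrix'];C=-p['R'].T@p['t']
def ray(u,z):
    d=p['R'].T@np.linalg.inv(K)@np.array([u[0],u[1],1.]); return C+d*(z-C[2])/d[2]
f=lambda u:(310+(u[0]-400)/4,160+u[1]/4)
TL,TR,BL,BR=[f(u) for u in [(505,103),(668,42),(555,270),(700,215)]]
for a,b,z in [(TL,TR,.165),(BL,BR,.075)]:
    A,B=ray(a,z),ray(b,z); print(A,B,np.arctan2(B[0]-A[0],-(B[1]-A[1])),np.linalg.norm(B-A))
A=(ray(TL,.165)+ray(TR,.165))/2;B=(ray(BL,.075)+ray(BR,.075))/2
print(np.arctan2(A[1]-B[1],A[0]-B[0]),A,B)
E
```

```text
[[-0.031 -1.     0.005]
 [-0.987  0.03  -0.16 ]
 [ 0.16  -0.01  -0.987]]
[ 0.63318463 -0.1716257   0.165     ] [ 0.67872458 -0.30349429  0.165     ] 0.3325204117041926 0.13951062061457745
[ 0.50983805 -0.21858468  0.075     ] [ 0.55228809 -0.34236522  0.075     ] 0.3303769277059308 0.1308572827147766
0.33097783178952345 [ 0.65595461 -0.23755999  0.165     ] [ 0.53106307 -0.28047495  0.075     ]
```

```bash
cat >> h.py <<'E'
yaw=.331; Rc=Ro.from_euler('z',yaw); s,c=np.sin(np.radians(35)),np.cos(np.radians(35))
zk=Rc.apply([-s,0,c]); u=Rc.apply([c,0,s]); l=Rc.apply([0,1,0])
BOW=np.array([.585,-.263,.177])
def keyR(a): # a: key angle clockwise from off
    q=Ro.from_rotvec(zk*(.6-a)); y=-q.apply(l); z=-zk; x=np.cross(y,z)
    return Ro.from_matrix(np.c_[x,y,z])
def keyP(back): return BOW+zk*(.047+back)
E
python3 - <<'E'
from h import *
go(keyP(.11),keyR(0)); print(keyP(.11),keyR(0).as_matrix())
E
```

```text
off mm [ -19.7 -467.2   33.1] rows>= 12.0
rotvec [-0.762 -0.061  1.993] rows>= 18.0
[ 0.49983669 -0.29226574  0.30560687] [[ 0.45587398  0.70564593  0.54244146]
 [ 0.75370945 -0.63021812  0.18640598]
 [ 0.47339306  0.32386562 -0.81915204]]
```

apply_moves --motion '[{"offset": [-2,-38,0],"rotation": [0,0,0.04]},{"offset": [0,-38,0],"rotation": [0,0,0]},{"offset": [0,-38,0],"rotation": [0,0,0]},{"offset": [0,-38,0],"rotation": [0,0,0]},{"offset": [0,-38,0],"rotation": [0,0,0]},{"offset": [0,-38,0],"rotation": [0,0,0]},{"offset": [0,-38,0],"rotation": [0,0,0]},{"offset": [0,-38,0],"rotation": [0,0,0]},{"offset": [0,-38,0],"rotation": [0,0,0]},{"offset": [0,-38,0],"rotation": [0,0,0]},{"offset": [0,-38,0],"rotation": [0,0,0]},{"offset": [0,-30,0],"rotation": [0,0,0]}]'

```text
time: 6.65
tool_pos: [0.4679, -0.282, 0.3306]
tool_rot: [-3.139, -0.039, 2.979]
contact_force: [-0.3, -0.1, 0.5]
opening: 0.0915
```

```bash
python3 - <<'E'
from h import *
print(T()[0],observe()['qpos'])
go(keyP(.11),keyR(0))
E
```

```text
[ 0.46793015 -0.28199722  0.3305959 ] [-0.67264866  0.37213921  1.37252062 -0.02168619  1.42939599 -2.07725017]
off mm [-34.1  -4.9  23.7] rows>= 2.0
rotvec [-0.768 -0.059  1.96 ] rows>= 17.0
```

apply_moves --motion '[{"offset": [0,0,0],"rotation": [-0.043,-0.003,0.11]},{"offset": [0,0,0],"rotation": [-0.043,-0.003,0.11]},{"offset": [0,0,0],"rotation": [-0.043,-0.003,0.11]},{"offset": [0,0,0],"rotation": [-0.043,-0.003,0.11]},{"offset": [0,0,0],"rotation": [-0.043,-0.003,0.11]},{"offset": [0,0,0],"rotation": [-0.043,-0.003,0.11]},{"offset": [0,0,0],"rotation": [-0.043,-0.003,0.11]},{"offset": [0,0,0],"rotation": [-0.043,-0.003,0.11]},{"offset": [0,0,0],"rotation": [-0.043,-0.003,0.11]},{"offset": [0,0,0],"rotation": [-0.043,-0.003,0.11]},{"offset": [0,0,0],"rotation": [-0.043,-0.003,0.11]},{"offset": [0,0,0],"rotation": [-0.043,-0.003,0.11]}]'

```text
time: 7.65
tool_pos: [0.4661, -0.2936, 0.3214]
tool_rot: [2.783, -0.303, 1.601]
contact_force: [0.4, -0.4, 0.1]
opening: 0.0917
```

```bash
python3 - <<'E'
from h import *
print(T()[0],observe()['qpos'])
go(keyP(.11),keyR(0))
E
```

```text
[ 0.46606364 -0.29357346  0.3214117 ] [-0.91351216  0.34529019  1.51255982  0.47904525  1.3348499  -1.01501772]
off mm [-4.5 26.3 26.1] rows>= 1.0
rotvec [-0.24  -0.018  0.562] rows>= 5.0
```

apply_moves --motion '[{"offset": [0,0,0],"rotation": [-0.046,-0.003,0.108]},{"offset": [0,0,0],"rotation": [-0.046,-0.003,0.108]},{"offset": [0,0,0],"rotation": [-0.046,-0.003,0.108]},{"offset": [0,0,0],"rotation": [-0.046,-0.003,0.108]},{"offset": [0,0,0],"rotation": [-0.046,-0.003,0.108]},{"offset": [0,0,0],"rotation": [0,0,0]}]'

```text
time: 8.15
tool_pos: [0.4646, -0.2952, 0.3172]
tool_rot: [2.777, -0.501, 1.009]
contact_force: [0.0, -0.1, -0.5]
opening: 0.0921
```

```bash
python3 - <<'E'
from h import *
print(T()[0],observe()['qpos'])
go(keyP(.11),keyR(0))
p=wrist(); save(p,'w2.png')
for d in tip_of('key_bow',p)+tip_of('console',p): print(np.round(d['location'],3),round(d['score'],2))
for X in [BOW,BOW-zk*.051,BOW-zk*.051+u*.03]: print(projw(p,X))
E
```

```text
[ 0.46464641 -0.29516153  0.3171966 ] [-0.96961717  0.26937375  1.68960317  0.66795137  1.10578618 -0.59839219]
off mm [13.  19.1 29.1] rows>= 1.0
rotvec [-0.003 -0.002 -0.018] rows>= 1.0
[ 0.609 -0.253 -0.001] 0.86
[299.55584865 192.92216631]
[296.73427281 181.95474333]
[311.93069458 159.89604369]
```

View pics/w2.png

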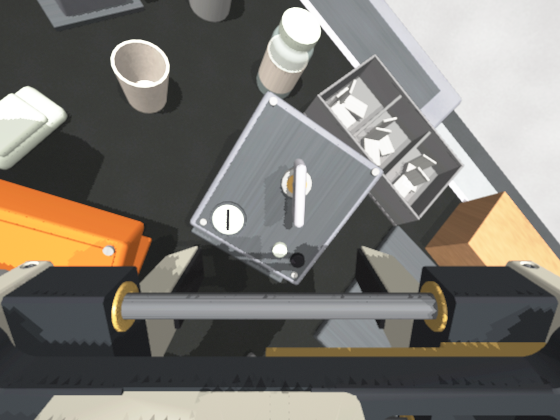

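apply_moves --motion '[{"offset": [7,10,15],"rotation": [-0.003,-0.002,-0.018]},{"offset": [6,9,14],"rotation": [0,0,0]},{"offset": [0,0,20],"rotation": [0,0,0]},{"offset": [0,0,20],"rotation": [0,0,0]},{"offset": [0,0,10],"rotation": [0,0,0]},{"offset": [0,0,0],"rotation": [0,0,0]}]'

```text
time: 8.8
tool_pos: [0.532, -0.2849, 0.2644]
tool_rot: [2.755, -0.481, 1.057]
contact_force: [-0.0, -0.5, -0.4]
opening: 0.0916
```

```bash
python3 - <<'E'
from h import *
go(keyP(.0),keyR(0))
p=wrist(); save(p,'w3.png')
for X in [BOW,BOW+zk*.022,BOW-zk*.051,BOW-zk*.051+u*.03]: print(projw(p,X))
E
```

```text
off mm [-0.5 -4.5 57.4] rows>= 2.0
rotvec [-0.004  0.002  0.029] rows>= 1.0
[273.61303893 238.45072243]
[272.88581291 251.80201403]
[274.85045701 215.73271048]
[295.14165382 189.21263528]
```

View pics/w3.png

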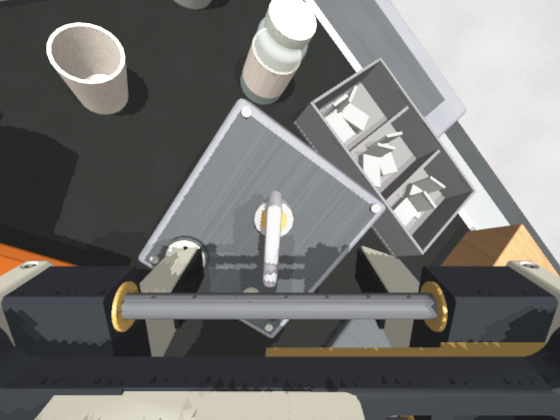

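apply_moves --motion '[{"offset": [0,-2,15],"rotation": [-0.004,0.002,0.029]},{"offset": [0,-2,15],"rotation": [0,0,0]},{"offset": [0,0,15],"rotation": [0,0,0]},{"offset": [0,0,12],"rotation": [0,0,0]},{"offset": [0,0,0],"rotation": [0,0,0]}]'

```text
time: 9.27
tool_pos: [0.561, -0.2747, 0.2204]
tool_rot: [2.755, -0.491, 1.033]
contact_force: [-0.7, 0.7, 0.3]
opening: 0.092
```

```bash
python3 - <<'E'
from h import *
print(observe()['contact_force'],observe()['qpos'])
go(keyP(.0),keyR(0))
p=read_camera('scene'); save(p,'s7.png')
c=p['img'][100:260,110:330]; cv2.imwrite('pics/s7c.png',cv2.resize(c[:,:,::-1],(770,560),interpolation=3))
E
```

```text
[-0.71058275  0.72510769  0.27842011] [-0.79334183  0.47652721  1.67098973  0.75840838  0.85167906 -0.63088285]
off mm [-0.7 -4.5  3.7] rows>= 1.0
rotvec [0.007 0.    0.006] rows>= 1.0
```

View pics/s7c.png

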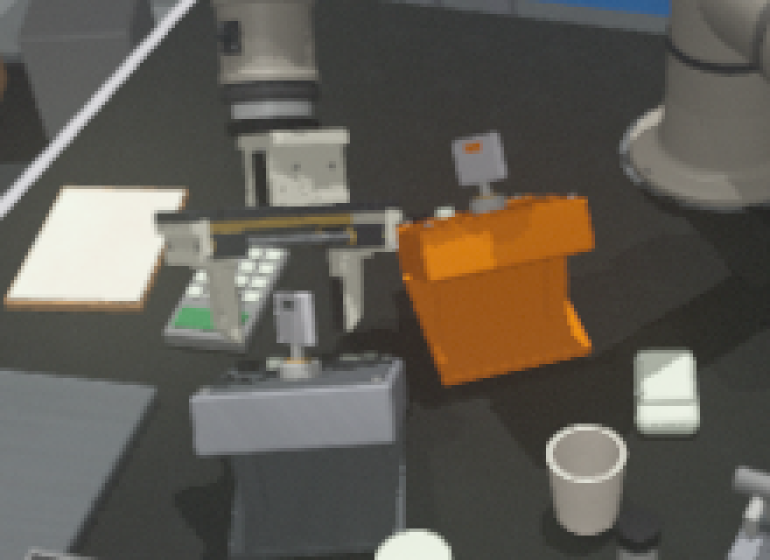

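apply_moves --motion '[{"offset": [0,-5,4],"rotation": [0.007,0,0.006]},{"offset": [0,0,0],"rotation": [0,0,0]}]'

```text
time: 9.48
tool_pos: [0.5593, -0.2718, 0.2177]
tool_rot: [2.762, -0.492, 1.028]
contact_force: [-0.3, 0.9, -0.0]
opening: 0.0918
```

```bash
python3 - <<'E'
from h import *
go(keyP(.0),keyR(0))
p=wrist(); save(p,'w4.png')
E
```

```text
off mm [-0.9 -0.6  1.9] rows>= 1.0
rotvec [0.002 0.001 0.001] rows>= 1.0
```

View pics/w4.png

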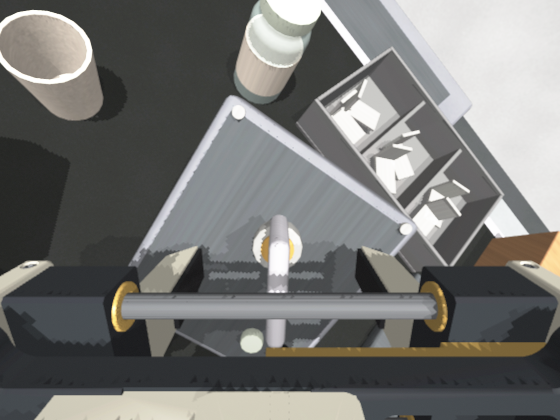

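The bow sits centred between the jaws at about (278,280), parallel to them. Closing now.

apply_moves --motion '[{"offset": [0,0,0],"rotation": [0,0,0]},{"offset": [0,0,0],"rotation": [0,0,0]},{"offset": [0,0,0],"rotation": [0,0,0]},{"offset": [0,0,0],"rotation": [0,0,0]},{"offset": [0,0,0],"rotation": [0,0,0]},{"offset": [0,0,0],"rotation": [0,0,0]},{"offset": [0,0,0],"rotation": [0,0,0]},{"offset": [0,0,0],"rotation": [0,0,0]},{"offset": [0,0,0],"rotation": [0,0,0]}]' --grip 1 --grip_force 60

```text
time: 10.28
tool_pos: [0.5594, -0.2736, 0.221]
tool_rot: [2.756, -0.491, 1.03]
contact_force: [-0.5, -1.1, -0.3]
opening: 0.0364
```

```bash
python3 - <<'E'
from h import *
go(keyP(.0),keyR(0)); s=observe(); print(s['contact_force'],s['torque'],s['qpos'])
E
```

```text
off mm [-1.2 -3.   4.9] rows>= 1.0
rotvec [0.008 0.001 0.003] rows>= 1.0
[-0.52120174 -1.12774097 -0.34343363] [-0.22340569  0.4056379   0.03097541] [-0.79359232  0.47221316  1.67641412  0.75899463  0.84938332 -0.62912059]
```

apply_moves --motion '[{"offset": [-1,-3,5],"rotation": [0.008,0.001,0.003]},{"offset": [0,0,0],"rotation": [0,0,0]},{"offset": [0,0,0],"rotation": [0,0,0]},{"offset": [0,0,0],"rotation": [0,0,0]},{"offset": [0,0,0],"rotation": [0,0,0]},{"offset": [0,0,0],"rotation": [0,0,0]}]'

```text
time: 10.78
tool_pos: [0.5596, -0.2712, 0.2146]
tool_rot: [2.767, -0.493, 1.026]
contact_force: [-1.2, 0.4, -0.0]
opening: 0.0098
```

```bash
python3 - <<'E'
from h import *
go(keyP(.0),keyR(0)); s=observe(); print(s['contact_force'],s['torque'],s['qpos'])
p=wrist(); save(p,'w5.png')
E
```

```text
off mm [-0.   0.6 -0.9] rows>= 1.0
rotvec [-0.001  0.    -0.   ] rows>= 1.0
[-1.24352115  0.42121215 -0.03160551] [-0.20788594  0.47060842 -0.0062573 ] [-0.79034591  0.48144724  1.67987548  0.76072174  0.8468099  -0.63059569]
```

View pics/w5.png

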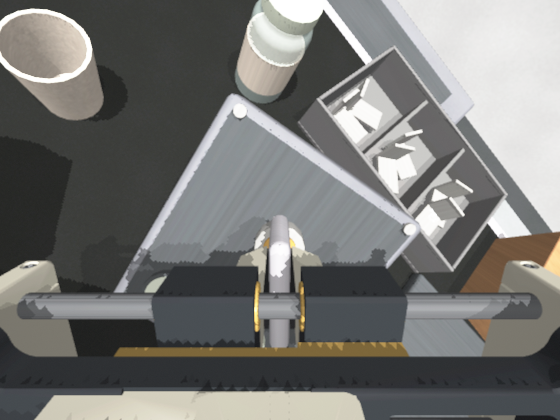

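apply_moves --motion '[{"offset": [0,0,0],"rotation": [0,0,0.1]},{"offset": [0,0,0],"rotation": [0,0,0.1]},{"offset": [0,0,0],"rotation": [0,0,0.1]},{"offset": [0,0,0],"rotation": [0,0,0.1]},{"offset": [0,0,0],"rotation": [0,0,0.1]}]'

```text
time: 11.25
tool_pos: [0.5594, -0.2709, 0.2145]
tool_rot: [3.087, -0.607, 0.43]
contact_force: [0.1, 0.4, 0.5]
opening: 0.0099
```

```bash
python3 - <<'E'
from h import *
go(keyP(.0),keyR(1.22)); s=observe(); print(s['contact_force'],s['torque'],s['qpos'])
E
```

```text
off mm [ 0.3  0.9 -0.9] rows>= 1.0
rotvec [-0.001  0.002  0.701] rows>= 6.0
[0.08271041 0.36899292 0.50272826] [-0.12635009  0.4771383   0.05562118] [-0.79017256  0.48121577  1.68023401  0.7600527   0.84725367 -0.11185997]
```

apply_moves --motion '[{"offset": [0,0,0],"rotation": [0,0,0.1]},{"offset": [0,0,0],"rotation": [0,0,0.1]},{"offset": [0,0,0],"rotation": [0,0,0.1]},{"offset": [0,0,0],"rotation": [0,0,0.1]},{"offset": [0,0,0],"rotation": [0,0,0.1]},{"offset": [0,0,0],"rotation": [0,0,0.1]},{"offset": [0,0,0],"rotation": [0,0,0.06]},{"offset": [0,0,0],"rotation": [0,0,0.02]}]'

```text
time: 11.92
tool_pos: [0.5595, -0.2704, 0.2146]
tool_rot: [-2.748, -0.478, -0.399]
contact_force: [-0.9, 0.4, -0.6]
opening: 0.0095
```

```bash
python3 - <<'E'
from h import *
go(keyP(.0),keyR(1.22)); s=observe(); print(s['contact_force'],s['torque'],s['qpos'])
p=wrist(); save(p,'w6.png')
E
```

```text
off mm [ 0.9  0.9 -1. ] rows>= 1.0
rotvec [-0.001  0.003 -0.014] rows>= 1.0
[-0.88892167  0.4037405  -0.62877814] [-0.23434352  0.42013125  0.18787159] [-0.78932689  0.48087759  1.68010085  0.75861706  0.84783437  0.60517706]
```

View pics/w6.png

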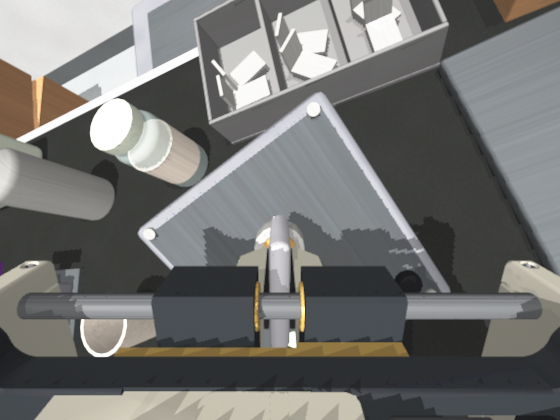

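apply_moves --motion '[{"offset": [0,0,0],"rotation": [0,0,0]},{"offset": [0,0,0],"rotation": [0,0,0]},{"offset": [0,0,0],"rotation": [0,0,0]},{"offset": [0,0,0],"rotation": [0,0,0]},{"offset": [0,0,0],"rotation": [0,0,0]},{"offset": [0,0,0],"rotation": [0,0,0]},{"offset": [0,0,0],"rotation": [0,0,0]},{"offset": [0,0,0],"rotation": [0,0,0]}]'

```text
time: 12.63
tool_pos: [0.5595, -0.2704, 0.2146]
tool_rot: [-2.753, -0.481, -0.39]
contact_force: [-0.8, -0.4, -0.6]
opening: 0.0093
```

```bash
python3 - <<'E'
from h import *
go(keyP(.0),keyR(.64)); s=observe(); print(s['contact_force'],s['torque'],s['opening'])
E
```

```text
off mm [ 0.9  0.9 -1. ] rows>= 1.0
rotvec [-0.001  0.003 -0.585] rows>= 5.0
[-0.76261471 -0.38214778 -0.62969145] [-0.20658223  0.45632503  0.19075562] 0.00934156961138388
```

Held at about 1.22 rad for over 0.7 s. Now back to just past run.

apply_moves --motion '[{"offset": [0,0,0],"rotation": [0,0,-0.1]},{"offset": [0,0,0],"rotation": [0,0,-0.1]},{"offset": [0,0,0],"rotation": [0,0,-0.1]},{"offset": [0,0,0],"rotation": [0,0,-0.1]},{"offset": [0,0,0],"rotation": [0,0,-0.08]},{"offset": [0,0,0],"rotation": [0,0,0]}]'

```text
time: 13.13
tool_pos: [0.5595, -0.2708, 0.2146]
tool_rot: [-3.054, -0.603, 0.181]
contact_force: [-0.2, -0.1, 0.8]
opening: 0.0098
```

```bash
python3 - <<'E'
from h import *
go(keyP(.0),keyR(.64)); s=observe(); print(s['contact_force'],s['torque'],s['opening'])
E
```

```text
off mm [ 0.4  0.9 -0.9] rows>= 1.0
rotvec [-0.001  0.002 -0.083] rows>= 1.0
[-0.18790015 -0.13052689  0.80625297] [-0.20659118  0.46772001  0.12775955] 0.00977992027510658
```

apply_moves --motion '[{"offset": [0,0,0],"rotation": [0,0,-0.06]},{"offset": [0,0,0],"rotation": [0,0,0]}]'

```text
time: 13.3
tool_pos: [0.5594, -0.2708, 0.2145]
tool_rot: [-3.094, -0.607, 0.25]
contact_force: [0.2, -0.4, 0.2]
opening: 0.0095
```

apply_moves --motion '[{"offset": [0,0,0],"rotation": [0,0,0]},{"offset": [0,0,0],"rotation": [0,0,0]},{"offset": [0,0,0],"rotation": [0,0,0]},{"offset": [0,0,0],"rotation": [0,0,0]},{"offset": [0,0,0],"rotation": [0,0,0]},{"offset": [0,0,0],"rotation": [0,0,0]},{"offset": [0,0,0],"rotation": [0,0,0]},{"offset": [0,0,0],"rotation": [0,0,0]},{"offset": [0,0,0],"rotation": [0,0,0]},{"offset": [0,0,0],"rotation": [0,0,0]}]' --grip 0

```text
time: 14.13
tool_pos: [0.5594, -0.2709, 0.2146]
tool_rot: [-3.085, -0.607, 0.234]
contact_force: [0.1, -0.3, -0.3]
opening: 0.0723
```

```bash
python3 - <<'E'
from h import *
go(keyP(.06),keyR(.6)); s=observe(); print(s['contact_force'],s['torque'],s['opening'])
p=wrist(); save(p,'w7.png')
E
```

```text
off mm [  0.3   0.7 -60.9] rows>= 2.0
rotvec [-0.001  0.002 -0.08 ] rows>= 1.0
[ 0.12309526 -0.2642492  -0.33892834] [-0.13132963  0.48432256  0.01500436] 0.07231806287126882
```

View pics/w7.png

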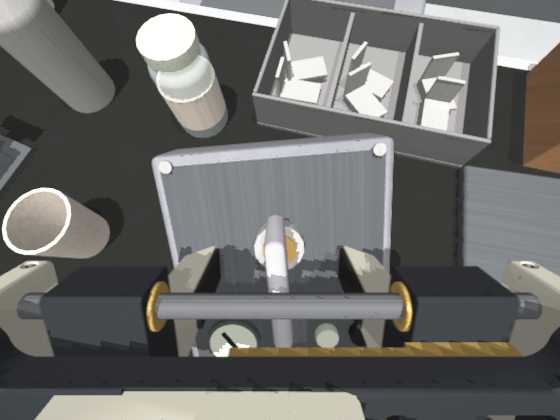

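The bow is free of the jaws and parallel to the console's sides (top (276,222), bottom (283,345)), so it stands at run. Backing off along the axis.

apply_moves --motion '[{"offset": [0,0,-8],"rotation": [0,0,0]},{"offset": [0,0,-20],"rotation": [0,0,0]},{"offset": [0,0,-25],"rotation": [0,0,0]},{"offset": [0,0,-25],"rotation": [0,0,0]},{"offset": [0,0,-25],"rotation": [0,0,0]},{"offset": [0,0,-20],"rotation": [0,0,0]},{"offset": [0,0,0],"rotation": [0,0,0]},{"offset": [0,0,0],"rotation": [0,0,0]}]'

```text
time: 14.85
tool_pos: [0.4882, -0.2946, 0.3213]
tool_rot: [-3.084, -0.604, 0.234]
contact_force: [-0.0, 1.0, -0.3]
opening: 0.0918
```

```bash
python3 - <<'E'
from h import *
s=observe(); print(s['tool_pos'],s['contact_force'],np.abs(s['qvel']).max())
p=wrist(); save(p,'w8.png')
for sg in (-.03,.03): print('run model bow edge',projw(p,BOW+zk*.022+u*sg))
p=read_camera('scene'); save(p,'s8.png')
for q in ['lever_grip','cup','mouse','thermos','jar','calculator','angle_sample']:
  print(q,[(np.round(d['location'],3),round(d['score'],2)) for d in tip_of(q,p)[:2]])
E
```

```text
[ 0.48823862 -0.29464099  0.32130804] [-0.0069639   1.04722346 -0.28558905] 0.03575881530354592
run model bow edge [284.11621999 244.59710206]
run model bow edge [278.8815293  180.51331674]
lever_grip [(array([0.666, 0.154, 0.15 ]), 0.86), (array([0.618, 0.353, 0.153]), 0.73)]
cup [(array([ 0.583, -0.013, -0.001]), 0.7), (array([ 0.605, -0.251, -0.002]), 0.48)]
mouse [(array([ 0.426,  0.026, -0.001]), 0.64)]
thermos [(array([ 0.39 , -0.439,  0.001]), 0.67), (array([0.776, 0.076, 0.003]), 0.59)]
jar [(array([ 0.776, -0.097,  0.002]), 0.57)]
calculator [(array([ 0.39 , -0.442, -0.001]), 0.67)]
angle_sample [(array([ 0.504,  0.482, -0.   ]), 0.66)]
```

View pics/w8.png

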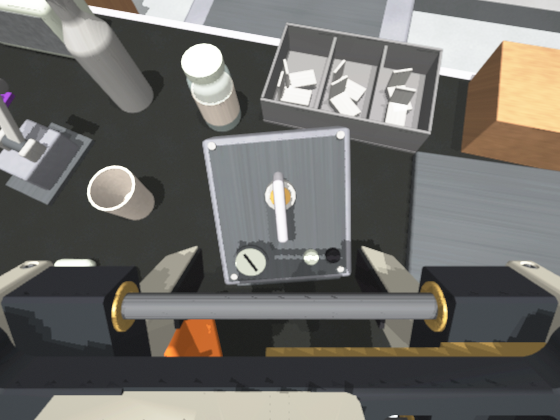

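View pics/s8.png

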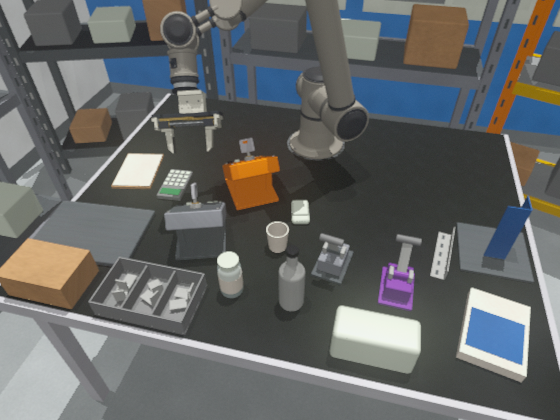

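```bash
python3 -c "
from cell import *
print(hand_in())"
```

```text
the job is handed in; nothing more can be done
None
```

I did both steps in order and handed the job in at about 15 s of the 54 s allowed; no verdict was reported.

- **Isolator:** I pushed the grey isolator's lever over with closed fingers. The first push rode up over the bar and left the lever at about 0.75 rad, so I lowered the fingers and pushed again until it met the stop. The last camera reading put the crossbar at x = 0.666 m, which is where full on should be (about 0.66 m).
- **Key:** I gripped the grey console's key and turned it 1.25 rad clockwise. I held it at about 1.22 rad from off, close to the stop, for more than 0.7 s. I then turned it back to just past run and let it spring free.
- **Last checks:** The wrist picture shows the bow straight up the slope at run, within about 0.04 rad of my model, and the gripper is clear of everything.
- **Bystanders:** All six still stand where they were in the first scene picture by eye; I did not measure starting positions for all of them. The thermos detector's top hit was really the calculator's spot; its second hit matched the thermos.

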